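# Pin two sample plates onto the display block

## Robot

A 6-joint arm with a two-finger parallel gripper is mounted at the origin on the work surface. World frame = base frame: x ahead of the robot, y to its left, z up, the work surface at z = 0. Lengths are in m, angles in rad, forces in N, time in s.
With the tool pointing down it reaches from about 0.275 to 0.825 m from the base axis. Payload 5.2 kg.
Tool frame: the origin (TCP) lies between the finger pads; the fingertips stand 8 mm ahead of it and the grasp point (between the pads) lies 11 mm behind it; z points along the fingers, y is the line along which they close (so a half turn about z gives the same grasp; the last joint's range is limited). The gripper opens to 93 mm and grips with 3 to 60 N. Pads are 15 mm wide; open, the fingers measure 128 mm over their backs; the gripper's body (75 mm by 188 mm) begins 65 mm behind the grasp point.
Start: joints at [-0.203, 0.259, 1.535, -0, 1.348, -0.203], TCP at [0.55, 0, 0.227] pointing down, gripper open.
Joint ranges: [-3.14, 3.14], [-0.91, 2.08], [0.19, 2.58], [-1.22, 4.36], [0.22, 2.71], [-3.12, 3.12]. Speed limits (rad/s): [2.57, 2.57, 3.14, 3.14, 3.14, 3.14].

## Interface

Orientations are given as [roll, pitch, yaw] about the fixed x, y, z axes, in that order (R = Rz(yaw) Ry(pitch) Rx(roll)).
In Python, from plant import bot gives the robot as it stands.
- The arm moves only by the tool play_rows, never from a script. Its argument "increments" is a list that holds one entry, the list of rows, each a list of 5 numbers: the shift along the world's x, y, z in cm, then the turn about the world's z in degrees, then the closure, from 0 (fully open) to 1 (shut). A call has 1 to 8 rows; each row shifts and turns the commanded pose from where the row before left it; what a row does not reach is not made up. A row lasts 1/12 s, in which the tool goes at most 41.7 mm and 7.16 degrees, less where a joint would pass 70% of its speed; a pose out of reach is approached as far as the arm can. A call with a gripper value outside its range is refused whole. The fingers move at their own pace and stop on an object; "squeeze" is the grip in N (left out, the last holds). Time passes only in rows, so rows that do not move let the fingers close. It gives the time, the measured TCP pose, the force, the opening and the grip force at its end, in the units of the state.
- bot.read_state(): the state, without advancing time (a new reading comes with each control period).
- bot.read_camera(name): name is "scene" or "side" or "wrist"; returns the picture (384x512x3 uint8, red, green, blue); there is no depth.
- bot.camera_info(name): a dict with "K" (3x3 intrinsics, pixels), "distortion" ([k1, k2, p1, p2, k3] as OpenCV has them; the pictures are not rectified), "T" (4x4, takes a point from camera to world coordinates); the wrist camera has in their place "tool_from_camera" (4x4, takes a point from camera to tool coordinates, whose origin is the TCP and whose axes are the flange's). Camera axes: x right, y up, looking along -z (the intrinsics and any distortion apply to the point x, -y, -z); pixel columns grow to the right and rows downward; lengths in m; the calibration is good to about 2 mm. A picture is of the moment at which its call begins: read the wrist's pose just before it. camera_info takes no time and is no camera call.
- bot.hand_in(): hands the job in; it is judged then, once.
Trained networks look in the newest picture that a camera, given by its name, has taken for a name from the list of things; names that differ only in an ending like _2 or _b are one class to them, and where a whole thing is asked for, a point or a joint stands for the part that bears it (a point fixed in the world has none). Each returns a list of dicts, best first, with "score" (0 to 1); they miss things now and then, are a little off and sometimes report something else, mostly with a low value. They report only what shows in the picture. A call takes as long as a camera call. They do not tell look-alikes from the thing itself.
- bot.search_frame(camera, thing): "rect" ([left, top, width, height] in pixels, round what is visible of it).
- bot.place_of(camera, thing): "at" ([column, row] in pixels: a listed point, or the origin of a listed thing).
The state is a dict: "time_s": time; "joints": joint angles; "joint_velocities": joint speeds; "effort": joint torques, N m; "eef_pos": TCP position; "orientation": TCP orientation; "wrist_force": force on the tool from outside, world axes, zero at the start; "torque": the same for the moment, N m; "opening": finger opening in m; "grasp_force": force on a finger pad.
Only numpy, scipy, OpenCV 4.12 (cv2) and the standard library are available. Lean on these libraries where they do the work, as an engineer would, in place of code of your own. Each camera call takes 0.05 s, during which the arm holds its last target. There are 200 camera calls.

## Task

Make up the sample set on the wooden display block: lay the blue plate flat in the black outline with its hole over the block's hole, and the yellow plate squarely on top of the blue one with all three holes in line. Then take the red-handled pin from its grey holder and put it down through both plates into the block until its collar rests on the yellow plate. Leave the other things on the table where they are.

Things in the scene. Friction and masses are not known exactly. Their poses are not given: they have to be found in the camera images.
- block: wooden display block, fixed to the table, 180 x 110 x 40 mm (long side along its x), with a black outline 146 x 62 mm centred on its top in which the plates go. Origin: centre of the underside, so the top is 40 mm above it; z up
- block_hole (a point): centre of the mouth of the block's only hole, on its top face, 45 mm from the block's centre along the block's +x; the hole is vertical, 18.5 mm wide and 36 mm deep with a small chamfer and a flush brass rim
- blue_plate: blue plastic sample plate lying flat, 140 x 56 x 10 mm (long side along its x), with one round 24 mm hole near one end, centred 45 mm from the plate's centre along its +x. Origin: centre of the underside; z up
- blue_plate_hole (a point): centre of the blue plate's hole, at the plate's underside
- yellow_plate: yellow plastic sample plate lying flat, 140 x 56 x 10 mm (long side along its x), with one round 24 mm hole near one end, centred 45 mm from the plate's centre along its +x. Origin: centre of the underside; z up
- yellow_plate_hole (a point): centre of the yellow plate's hole, at the plate's underside
- pin: locking pin, 104 mm long, standing upright in the holder: from below a steel shaft 16 mm wide and 54 mm long with a chamfered end, a dark collar 32 mm wide and 6 mm thick, and a round red handle 22 mm wide and 44 mm long on top. Origin: centre of the shaft's lower end; z points up along the pin to the handle
- pin_collar (a point): centre of the underside of the pin's collar, 54 mm above the shaft's lower end
- holder: grey plastic pin holder, fixed to the table, 70 x 70 x 58 mm with a dark foot, with an 18.5 mm vertical hole right through in which the pin stands, its collar resting on the holder's top. Origin: centre of the underside
- tape: cardboard tape core, 92 mm across, 45 mm high; not part of the job, to be left alone. Origin: centre of the underside
- grey_plate: spare grey plate without a hole, 140 x 56 x 10 mm, lying flat; not part of the job, to be left alone. Origin: centre of the underside
- cup: white cup with a handle, 76 mm across, 70 mm high; not part of the job, to be left alone. Origin: centre of the underside
There are look-alikes about, which are no part of the job. Several things look just like the blue_plate: the one meant starts farthest to the robot's right.

How it is judged:
On the way, in this order (a step that is already met when the one before it is completed fails the run):
1. the blue plate lies released in the block's outline, holes in line (z of blue_plate in the frame of block between 0.037 and 0.043 m and horizontal distance between blue_plate_hole and block_hole below 0.006 m and angle between the x axis of blue_plate and the x axis of block, either way round below 0.09 rad and angle between blue_plate's own z axis and vertical below 0.06 rad and contact force between the fingers and blue_plate below 0.1 N and linear speed of blue_plate below 0.02 m/s), for 0.2 s.
2. the yellow plate lies released squarely on the blue plate, holes in line (z of blue_plate in the frame of block between 0.037 and 0.043 m and horizontal distance between each of blue_plate_hole, yellow_plate_hole and block_hole below 0.006 m and angle between the x axis of each of blue_plate, yellow_plate and the x axis of block, either way round below 0.09 rad and angle between each of blue_plate, yellow_plate's own z axis and vertical below 0.06 rad and z of yellow_plate in the frame of block between 0.047 and 0.053 m and contact force between the fingers and yellow_plate below 0.1 N and linear speed of yellow_plate below 0.02 m/s), for 0.2 s.
3. the pin is through both plates and in the block, its collar on the yellow plate (z of pin_collar in the frame of block between 0.057 and 0.063 m and horizontal distance between pin_collar and block_hole below 0.004 m and angle between pin's own z axis and vertical below 0.08 rad), for 0.2 s.
At the end, for the whole second after the job is handed in: Blue plate flat on the block, yellow flat on it (heights within 3 mm), both holes within 6 mm of the block's, long sides within 5 degrees; pin upright (4.5 degrees) through both, within 4 mm of the block's hole, collar within 3 mm of the yellow plate; all at rest (all of step 3 and z of blue_plate in the frame of block between 0.037 and 0.043 m and horizontal distance between each of blue_plate_hole, yellow_plate_hole and block_hole below 0.006 m and angle between the x axis of each of blue_plate, yellow_plate and the x axis of block, either way round below 0.09 rad and angle between each of blue_plate, yellow_plate's own z axis and vertical below 0.06 rad and z of yellow_plate in the frame of block between 0.047 and 0.053 m and linear speed of each of blue_plate, yellow_plate, pin below 0.02 m/s); the robot touches nothing.
It fails at once if another thing on the table (tape core, grey plate, cup) is pushed more than 40 mm from its place (distance of any of tape, grey_plate, cup from where it was at the start of the episode above 0.04 m).
It also fails if it takes over 72 s, if anything falls off the work surface, if the arm or the gripper's body presses on something with over 40 N, if the wrist force passes 120 N, or if a joint passes its speed limit or range.

## Working session

There is one attempt and no reset: what is moved stays moved. The work goes in short steps, Python scripts to look and compute and a tool call to move; the robot and the scene stay as the last step left them, time stands still between calls to the robot, and variables do not carry over. Pictures are saved under pics/ and viewed, at most 11 in all, crops included, and the job is handed in when it is done.

Besides the shell and the picture viewer there is one more tool, called after "Call:" as name([rows], argument=value, ...), one row to a line, values as JSON. play_rows: Moves the arm, as the interface text tells. Its arguments: {"type":"object","properties":{"increments":{"type":"array","items":{"type":"array","items":{"type":"array","items":{"type":"number"}}}},"squeeze":{"type":"number"}},"required":["increments"]}

```bash
ls; mkdir -p pics; cat > h.py <<'E'
import numpy as np, cv2
from scipy.spatial.transform import Rotation as R
from plant import bot
def campose(cam,st=None):
    ci=bot.camera_info(cam)
    if cam!="wrist": T=np.array(ci["T"])
    else:
        st=st or bot.read_state(); W=np.eye(4)
        W[:3,:3]=R.from_euler("xyz",st["orientation"]).as_matrix(); W[:3,3]=st["eef_pos"]
        T=W@np.array(ci["tool_from_camera"])
    return np.array(ci["K"],float),np.array(ci["distortion"],float),T
def ray(cam,px,z,P=None):
    K,D,T=P or campose(cam)
    u=cv2.undistortPoints(np.array(px,float).reshape(-1,1,2),K,D).reshape(-1,2)
    d=np.c_[u[:,0],-u[:,1],-np.ones(len(u))]@T[:3,:3].T; o=T[:3,3]
    return o+d*((z-o[2])/d[:,2])[:,None]
def proj(cam,pts,P=None):
    K,D,T=P or campose(cam)
    p=(np.array(pts,float).reshape(-1,3)-T[:3,3])@T[:3,:3]
    return cv2.projectPoints(p*[1,-1,-1],np.zeros(3),np.zeros(3),K,D)[0].reshape(-1,2)
def shot(cam,name=None):
    P=campose(cam); im=bot.read_camera(cam)
    if name: cv2.imwrite("pics/"+name,im[:,:,::-1])
    return im,P
E
python3 - <<'E'
from h import *
a,P=shot("scene"); b,_=shot("side"); 
cv2.imwrite("pics/a.png",cv2.resize(np.hstack([a,b])[:,:,::-1],(800,300)))
cv2.imwrite("pics/a_scene.png",cv2.resize(a[:,:,::-1],(800,600)))
for c in("scene","side"):
  print(c,campose(c)[2][:3,3].round(3))
  for t,z in(("blue_plate",0),("blue_plate_hole",0),("yellow_plate",0),("yellow_plate_hole",0),("block",0),("block_hole",.04),("pin_collar",.058),("holder",0),("tape",0),("grey_plate",0),("cup",0)):
    for r in bot.place_of(c,t):
      if r["score"]>.3: print(t,round(r["score"],2),np.round(r["at"]),ray(c,r["at"],z)[0].round(3))
E
```

```text
pics
scene [ 1.041 -0.746  0.774]
blue_plate 0.98 [296. 172.] [0.503 0.235 0.   ]
blue_plate 0.93 [361. 175.] [0.678 0.333 0.   ]
blue_plate 0.64 [268. 143.] [0.337 0.332 0.   ]
blue_plate_hole 0.9 [265. 142.] [ 0.324  0.328 -0.   ]
blue_plate_hole 0.79 [304. 177.] [0.536 0.226 0.   ]
blue_plate_hole 0.58 [366. 179.] [0.7   0.326 0.   ]
yellow_plate 0.77 [194. 266.] [ 0.506 -0.243  0.   ]
yellow_plate_hole 0.82 [205. 273.] [ 0.541 -0.245  0.   ]
yellow_plate_hole 0.5 [295. 170.] [ 0.498  0.241 -0.   ]
block 0.78 [263. 216.] [0.536 0.003 0.   ]
block_hole 0.76 [277. 210.] [0.58  0.004 0.04 ]
block_hole 0.38 [324. 146.] [0.531 0.365 0.04 ]
pin_collar 0.49 [250. 277.] [ 0.666 -0.236  0.058]
holder 0.9 [257. 298.] [ 0.684 -0.236  0.   ]
tape 0.64 [328. 209.] [0.67  0.132 0.   ]
grey_plate 0.9 [324. 146.] [0.502 0.425 0.   ]
cup 0.6 [171. 328.] [ 0.582 -0.405  0.   ]
side [ 0.004 -0.488  0.808]
blue_plate 0.89 [138. 186.] [0.313 0.346 0.   ]
blue_plate 0.82 [239. 137.] [0.675 0.31  0.   ]
blue_plate 0.69 [210. 172.] [ 0.499  0.244 -0.   ]
blue_plate_hole 0.76 [151. 190.] [0.332 0.308 0.   ]
blue_plate_hole 0.74 [223. 167.] [0.541 0.234 0.   ]
blue_plate_hole 0.62 [248. 129.] [0.723 0.322 0.   ]
yellow_plate 0.92 [337. 272.] [ 0.494 -0.236  0.   ]
yellow_plate 0.66 [353. 267.] [ 0.531 -0.253  0.   ]
yellow_plate 0.63 [291. 189.] [0.618 0.028 0.   ]
yellow_plate_hole 0.72 [354. 262.] [ 0.544 -0.248  0.   ]
block 0.92 [282. 213.] [ 0.535 -0.015  0.   ]
block_hole 0.81 [288. 188.] [0.587 0.012 0.04 ]
block_hole 0.74 [421. 292.] [ 0.56  -0.413  0.04 ]
block_hole 0.65 [352. 266.] [ 0.506 -0.263  0.04 ]
pin_collar 0.66 [388. 219.] [ 0.668 -0.247  0.058]
holder 0.7 [387. 226.] [ 0.699 -0.241  0.   ]
tape 0.71 [275. 163.] [0.665 0.139 0.   ]
tape 0.59 [208. 173.] [0.494 0.246 0.   ]
grey_plate 0.61 [174. 147.] [0.492 0.42  0.   ]
cup 0.59 [420. 293.] [ 0.585 -0.409  0.   ]
```

View pics/a_scene.png

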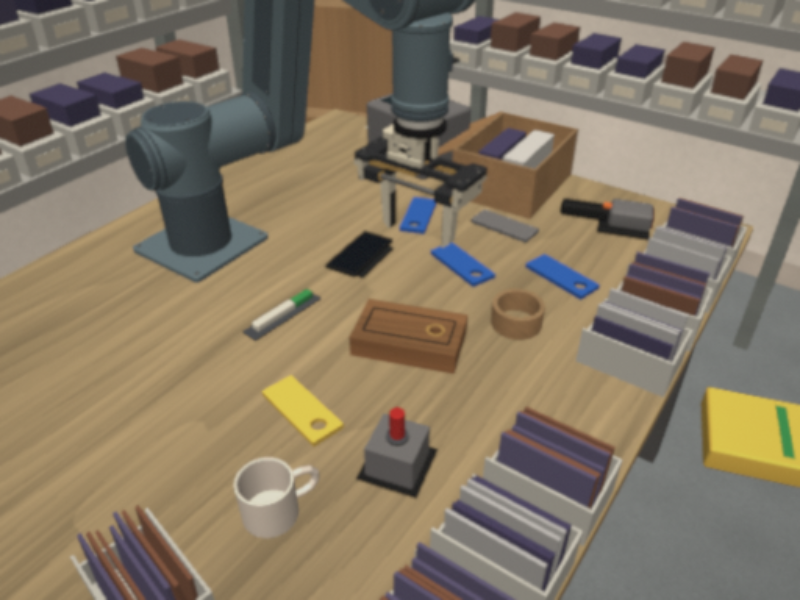

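Three blue plates in the 800x600 scene picture: (418,214), (463,264) and (562,276). They sit at y≈0.33, 0.24 and 0.32. The one farthest to the robot's right has the smallest y, which is the middle one at (463,264). I'll confirm it in a crop and measure it.

```bash
cat >> h.py <<'E'
def mask(im,col):
    h=cv2.cvtColor(im,cv2.COLOR_RGB2HSV)
    lo,hi={"blue":((100,140,80),(125,255,255)),"yellow":((20,150,120),(33,255,255)),"red":((0,150,80),(6,255,255))}[col]
    return cv2.inRange(h,lo,hi)
def plates(im,P,col,z):
    """[(centre,yaw toward hole,dims,hole)] from top-face outline and hole"""
    out=[];cs,hi=cv2.findContours(mask(im,col),cv2.RETR_CCOMP,cv2.CHAIN_APPROX_NONE)
    for i,c in enumerate(cs):
        if hi[0][i][3]>=0 or cv2.contourArea(c)<250: continue
        w=ray(None,c.reshape(-1,2),z,P)[:,:2]
        (x,y),d,a=cv2.minAreaRect((w*1000).astype(np.float32))
        a=np.deg2rad(a+(90 if d[1]>d[0] else 0)); ctr=np.array([x,y])/1000; hole=None
        ks=[k for k in range(len(cs)) if hi[0][k][3]==i and cv2.contourArea(cs[k])>8]
        if ks:
            k=max(ks,key=lambda k:cv2.contourArea(cs[k]));hole=ray(None,cs[k].reshape(-1,2),z,P)[:,:2]
            hole=(hole.max(0)+hole.min(0))/2
            if np.dot(hole-ctr,[np.cos(a),np.sin(a)])<0:a+=np.pi
        a=(a+np.pi)%(2*np.pi)-np.pi
        out.append((ctr.round(4),round(float(np.rad2deg(a)),1),np.round(sorted(d)),None if hole is None else hole.round(4),c.reshape(-1,2).mean(0).round()))
    return out
E
python3 - <<'E'
from h import *
for c in("scene","side"):
  a,P=shot(c)
  for col in("blue","yellow"):
    for p in plates(a,P,col,.01): print(c,col,*p)
  if c=="scene": cv2.imwrite("pics/crop.png",cv2.resize(a[115:275,215:415][:,:,::-1],(800,640))[:600])
ci=bot.camera_info("wrist"); print(np.round(ci["K"],1),ci["distortion"],np.round(ci["tool_from_camera"],3)); print(bot.read_state())
E
```

```text
scene blue [0.6802 0.3126] -16.1 [ 57. 137.] [0.723 0.301] [360. 176.]
scene blue [0.4988 0.2384] -21.3 [ 55. 138.] [0.5405 0.2215] [296. 169.]
scene blue [0.3207 0.35  ] -68.9 [ 51. 141.] [0.3353 0.3082] [267. 137.]
scene yellow [1.0868 0.1   ] 105.4 [141. 169.] [1.124 0.133] [482. 279.]
scene yellow [ 0.4989 -0.2405] -13.7 [ 57. 144.] [ 0.5434 -0.252 ] [193. 262.]
side blue [0.3143 0.3501] -69.3 [ 59. 142.] [0.3298 0.309 ] [138. 183.]
side blue [0.4923 0.2387] -21.3 [ 62. 139.] [0.5336 0.2228] [209. 172.]
side blue [0.6707 0.3134] -15.3 [ 62. 133.] [0.7164 0.3016] [237. 135.]
side yellow [ 0.495  -0.2395] -13.9 [ 59. 141.] [ 0.5379 -0.25  ] [338. 271.]
[[315.4   0.  256.6]
 [  0.  315.4 185.9]
 [  0.    0.    1. ]] [0.02321305 0.         0.         0.         0.        ] [[-0.     0.96   0.279  0.076]
 [ 1.    -0.     0.001 -0.   ]
 [ 0.001  0.279 -0.96  -0.159]
 [ 0.     0.     0.     1.   ]]
{'time_s': 1.3, 'joints': array([-2.02827634e-01,  2.58607401e-01,  1.53500252e+00,  9.25822276e-06,
        1.34801477e+00, -2.02780466e-01]), 'joint_velocities': array([ 0.00026577, -0.00086907, -0.00014105,  0.00024182, -0.00020485,
        0.00073824]), 'effort': array([-2.53131003e-05, -4.37201035e+01, -2.84301156e+01,  7.20689096e-02,
        3.15897237e-02,  2.65984482e-05]), 'eef_pos': array([5.49998792e-01, 1.18350797e-05, 2.26647737e-01]), 'orientation': array([-3.14156308e+00, -1.52984223e-05,  1.57074711e+00]), 'wrist_force': array([ 0.53248961,  0.24225598, -0.2799787 ]), 'torque': array([ 0.08156706, -0.0233128 , -0.02550362]), 'grasp_force': 0.0, 'opening': 0.09317661517920486}
```

View pics/crop.png

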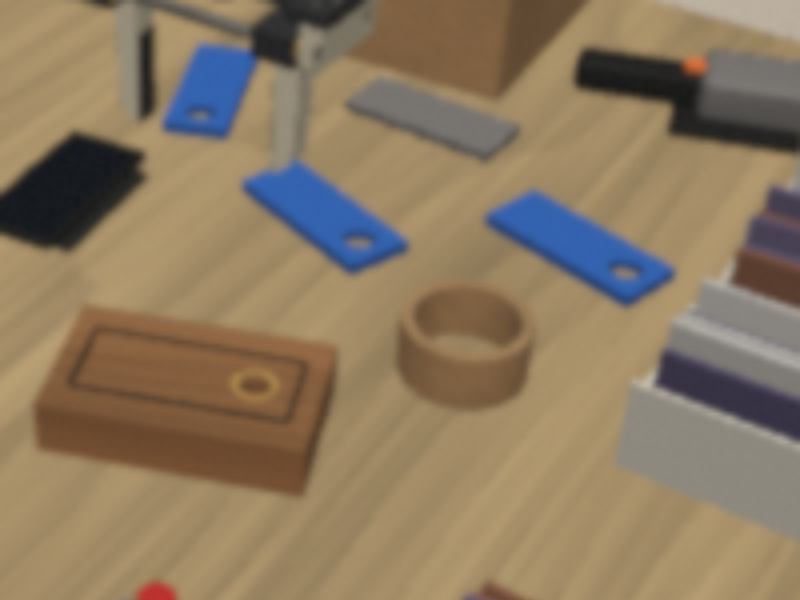

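The crop confirms it: the blue plate at crop (325,215) lies nearest the block, so it's farthest right, with its hole at (358,242). The other two are at (210,90) and (580,245). Next, the block from the wrist camera.

```bash
python3 - <<'E'
from h import *
a,P=shot("wrist","w1.png")
for t,z in(("block_hole",.04),("block",0)):
  for r in bot.place_of("wrist",t): print(t,r["score"],np.round(r["at"],1),ray(0,r["at"],z,P)[0].round(4))
E
```

```text
block_hole 0.78 [286.  166.1] [ 0.5825 -0.0016  0.04  ]
block 0.71 [248.5 169.9] [ 0.5393 -0.0154  0.    ]
```

View pics/w1.png

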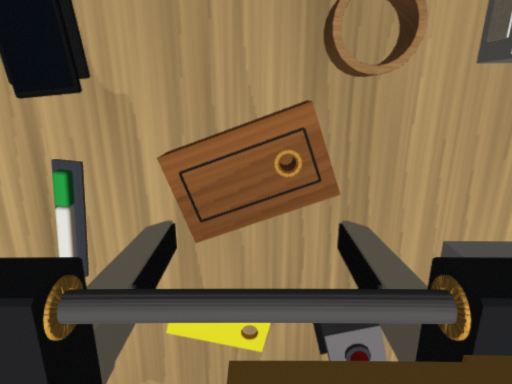

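The wrist picture shows the block with outline corners near (180,175), (305,128), (321,181) and (201,221), and its hole at (288,163). I'll fit both.

```bash
cat >> h.py <<'E'
def block(im,P):
    h=cv2.cvtColor(im,cv2.COLOR_RGB2HSV); g=cv2.cvtColor(im,cv2.COLOR_RGB2GRAY)
    m=cv2.inRange(g,0,60); out={}
    ring=cv2.inRange(h,(14,120,120),(28,255,255)); out["g"]=None
    n,l,s,c=cv2.connectedComponentsWithStats(m)
    best=None
    for i in range(1,n):
        p=np.argwhere(l==i)[:,::-1]
        if len(p)<80: continue
        w=ray(0,p,.04,P)[:,:2]; r=cv2.minAreaRect((w*1000).astype(np.float32)); d=sorted(r[1])
        if 50<d[0]<75 and 125<d[1]<160: best=(np.array(r[0])/1000,(r[2]+(90 if r[1][1]>r[1][0] else 0)),d)
    n,l,s,c=cv2.connectedComponentsWithStats(ring); rings=[]
    for i in range(1,n):
        p=np.argwhere(l==i)[:,::-1]
        if len(p)<40: continue
        w=ray(0,p,.04,P)[:,:2]; e=w.max(0)-w.min(0)
        if e.max()<.035 and e.min()>.015: rings.append(((w.max(0)+w.min(0))/2,e))
    return best,rings
E
python3 - <<'E'
from h import *
im=cv2.imread("pics/w1.png")[:,:,::-1].copy(); P=campose("wrist")
print(block(im,P)); print(im[163,276:300].tolist())
E
```

```text
((array([ 0.54164935, -0.01359623]), 19.857629776000977, [65.29412078857422, 149.99623107910156]), [(array([ 0.53943942, -0.22529283]), array([0.0236739 , 0.02347125]))])
[[187, 140, 58], [177, 130, 55], [136, 88, 39], [107, 65, 31], [86, 51, 26], [96, 58, 30], [110, 68, 35], [118, 75, 40], [123, 77, 42], [122, 75, 42], [122, 75, 41], [120, 75, 40], [104, 63, 33], [88, 54, 28], [66, 40, 20], [52, 31, 16], [48, 28, 15], [48, 27, 13], [47, 27, 12], [56, 33, 16], [108, 63, 30], [127, 78, 37], [161, 114, 50], [184, 137, 57]]
```

Call:
play_rows([
  [[-0.3,1.5,-0.4,-7,0],[-0.3,1.5,-0.4,-7,0],[-0.3,1.5,-0.4,-7,0],[-0.3,1.5,-0.4,-7,0],[-0.3,1.5,-0.4,-7,0],[-0.3,1.5,-0.4,-7,0],[-0.3,1.5,-0.4,-7,0],[-0.3,1.5,-0.4,-7,0]],
], squeeze=15)

```text
time_s: 2.12
eef_pos: [0.5258, 0.1207, 0.1945]
orientation: [3.142, -0.0, 0.587]
wrist_force: [0.3, 0.3, 0.3]
opening: 0.0931
grasp_force: 0.0
```

Call:
play_rows([
  [[-0.3,1.5,-0.4,-7,0],[-0.3,1.5,-0.4,-7,0],[-0.3,1.5,-0.4,-7,0],[-0.3,1.5,-0.4,-7,0],[-0.3,1.5,-0.4,-7,0],[-0.3,1.5,-0.4,-7,0],[-0.4,1.4,-0.4,-7,0],[-0.4,1.4,-0.4,-6,0]],
])

```text
time_s: 2.78
eef_pos: [0.4998, 0.2388, 0.1625]
orientation: [-3.142, -0.0, -0.373]
wrist_force: [0.6, -0.2, -0.0]
opening: 0.0928
grasp_force: 0.0
```

Call:
play_rows([
  [[0,0,0,0,0],[0,0,0,0,0]],
])

```text
time_s: 2.95
eef_pos: [0.4998, 0.2383, 0.1625]
orientation: [3.141, 0.0, -0.362]
wrist_force: [0.3, -0.4, 0.4]
opening: 0.0932
grasp_force: 0.0
```

```bash
python3 - <<'E'
from h import *
a,P=shot("wrist","w2.png"); s=bot.read_state(); print(s["eef_pos"].round(4),s["orientation"].round(4),s["time_s"])
for p in plates(a,P,"blue",.01): print(*p)
for r in bot.place_of("wrist","blue_plate_hole"): print(r["score"],ray(0,r["at"],0,P)[0].round(4))
E
```

```text
[0.5002 0.2378 0.1628] [ 3.1413e+00 -3.0000e-04 -3.6220e-01] 3.0
[0.3162 0.353 ] 111.1 [ 57. 144.] None [221. 348.]
[0.4951 0.242 ] -21.1 [ 56. 139.] [0.5373 0.2254] [253. 174.]
[0.6524 0.3234] 163.8 [58. 89.] None [106.  51.]
0.75 [0.3372 0.3112 0.    ]
0.6 [0.5347 0.2265 0.    ]
```

View pics/w2.png

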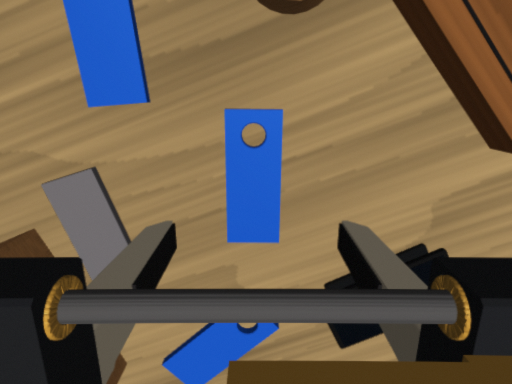

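Wrist view: the blue plate is centred at (253,174), with its hole at (253,135) and the tool well aligned. Going down.

Call:
play_rows([
  [[-0.3,0.2,-3,0,0],[-0.2,0.1,-3,-0.3,0],[0,0,-3,0,0],[0,0,-3,0,0],[0,0,-2,0,0],[0,0,-1,0,0],[0,0,-0.2,0,0],[0,0,0,0,0]],
])

```text
time_s: 3.72
eef_pos: [0.4955, 0.2405, 0.0108]
orientation: [3.141, 0.0, -0.372]
wrist_force: [0.2, 0.1, -0.4]
opening: 0.0928
grasp_force: 0.0
```

Call:
play_rows([
  [[0,0,0,0,0.6],[0,0,0,0,0.6],[0,0,0,0,0.6],[0,0,0,0,0.6],[0,0,0,0,0.6],[0,0,0,0,0.6],[0,0,0,0,0.6]],
])

```text
time_s: 4.3
eef_pos: [0.4953, 0.2412, 0.0111]
orientation: [-3.141, -0.001, -0.372]
wrist_force: [-0.6, 1.1, 1.9]
opening: 0.0555
grasp_force: 15.0
```

Call:
play_rows([
  [[0,0,2,0,0.6],[0,0,3,0,0.6],[0,0,3,0,0.6],[0,0,3,0,0.6],[0,0,0,0,0.6]],
])

```text
time_s: 4.72
eef_pos: [0.4985, 0.2421, 0.1265]
orientation: [-3.136, -0.008, -0.371]
wrist_force: [1.4, 0.6, -0.4]
opening: 0.0559
grasp_force: 15.0
```

Call:
play_rows([
  [[0.6,-3,0,5,0.6],[0.6,-3.2,0,5,0.6],[0.6,-3.2,0,5,0.6],[0.6,-3.2,0,5,0.6],[0.6,-3.2,0,5,0.6],[0.6,-3.2,0,5,0.6],[0.5,-3.2,0,5.5,0.6],[0.5,-3.2,0,5.5,0.6]],
])

```text
time_s: 5.38
eef_pos: [0.5406, -0.0144, 0.1199]
orientation: [-3.141, 0.001, 0.349]
wrist_force: [0.7, -0.0, -0.4]
opening: 0.0558
grasp_force: 15.0
```

Call:
play_rows([
  [[0,0,0,0,0.6],[0,0,0,0,0.6],[0,0,0,0,0.6]],
])

```text
time_s: 5.63
eef_pos: [0.5403, -0.0126, 0.12]
orientation: [-3.14, 0.001, 0.342]
wrist_force: [0.6, 1.1, 0.5]
opening: 0.0555
grasp_force: 15.0
```

```bash
python3 - <<'E'
from h import *
a,P=shot("wrist","w3.png"); s=bot.read_state(); print(s["eef_pos"].round(4),s["orientation"].round(4),s["time_s"])
for p in plates(a,P,"blue",s["eef_pos"][2]): print(*p)
E
```

```text
[ 0.5404 -0.012   0.1201] [-3.1404e+00  9.0000e-04  3.4290e-01] 5.6833
[ 0.4811 -0.0353] 109.7 [17. 56.] None [256. 334.]
[ 0.5585 -0.008 ] 19.6 [56. 99.] [5.824e-01 5.000e-04] [257. 198.]
```

View pics/w3.png

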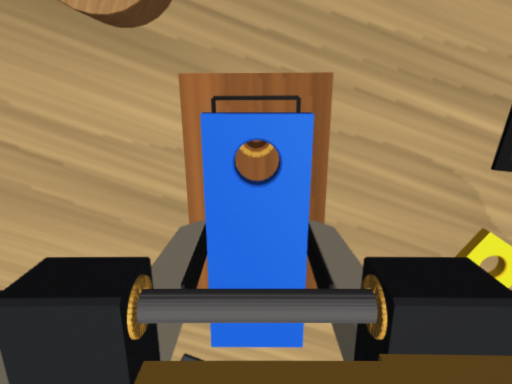

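The held blue plate's hole is at (257,160), with the block's brass rim visible through it. The outline's far edge runs from (213,97) to (299,97).

```bash
python3 - <<'E'
from h import *
P=campose("wrist"); a=cv2.imread("pics/w3.png"); g=cv2.cvtColor(a,6)
r=[int(np.argmin(g[88:108,c]))+88 for c in(225,255,285)]; l=int(np.argmin(g[103,200:225]))+200; k=int(np.argmin(g[103,288:312]))+288
print(r,l,k)
w=ray(0,[(l,r[0]),(k,r[2])],.04,P)[:,:2]; m=w.mean(0); d=w[1]-w[0]; print("width",np.linalg.norm(d))
n=np.array([-d[1],d[0]])/np.linalg.norm(d); n*=np.sign(n[0]); hole=m-n*.028; print("yaw",np.rad2deg(np.arctan2(n[1],n[0])),"hole",hole.round(4),"ctr",(hole-.045*n).round(4))
w1=cv2.imread("pics/w1.png")[:,:,::-1].copy(); h=cv2.cvtColor(w1,cv2.COLOR_RGB2HSV)[145:182,268:308]
mm=cv2.inRange(h,(14,140,100),(28,255,255)); ys,xs=np.nonzero(mm); print("ring px",xs.min()+268,xs.max()+268,ys.min()+145,ys.max()+145)
T=np.eye(4);T[:3,:3]=R.from_euler("xyz",[3.14159,0,1.57075]).as_matrix();T[:3,3]=[.55,0,.2266]
K,D,_=P; P1=(K,D,T@np.array(bot.camera_info("wrist")["tool_from_camera"]))
print(ray(0,[((xs.min()+xs.max())/2+268,(ys.min()+ys.max())/2+145)],.04,P1))
E
```

```text
[98, 98, 98] 213 298
width 0.06202148816447641
yaw 19.652341643258964 hole [0.5838 0.0027] ctr [ 0.5414 -0.0124]
ring px 268 307 145 181
[[0.58600991 0.00262298 0.04      ]]
```

Call:
play_rows([
  [[0.2,0.2,-1.5,0,0.6],[0,0,-2,0,0.6],[0,0,-1.5,0,0.6],[0,0,-1,0,0.6],[0,0,-0.5,0,0.6],[0,0,-0.3,0,0.6],[0,0,0,0,0.6],[0,0,0,0,0.6]],
])

```text
time_s: 6.35
eef_pos: [0.5435, -0.0108, 0.0532]
orientation: [3.141, -0.001, 0.344]
wrist_force: [-0.3, 0.0, -0.4]
opening: 0.056
grasp_force: 15.0
```

```bash
python3 - <<'E'
from h import *
a,P=shot("wrist"); s=bot.read_state(); print(s["eef_pos"].round(4),s["orientation"].round(4),s["wrist_force"].round(1))
for p in plates(a,P,"blue",s["eef_pos"][2]-.001): print(*p)
E
```

```text
[ 0.5436 -0.0109  0.0534] [ 3.1408e+00 -1.3000e-03  3.4400e-01] [-0.1 -0.2  0.1]
[ 0.4837 -0.0341] 109.8 [17. 57.] None [257. 334.]
[ 0.5611 -0.0063] 19.7 [ 57. 100.] [0.5854 0.0024] [257. 198.]
```

Call:
play_rows([
  [[-0.15,0,0,0,0.6],[0,0,-0.2,0,0.6],[0,0,0,0,0.6],[0,0,0,0,0],[0,0,0,0,0],[0,0,0,0,0],[0,0,0,0,0],[0,0,0,0,0]],
])

```text
time_s: 7.07
eef_pos: [0.5415, -0.011, 0.0506]
orientation: [-3.142, 0.0, 0.344]
wrist_force: [-0.7, 0.2, -0.3]
opening: 0.0845
grasp_force: 0.0
```

Call:
play_rows([
  [[0,0,3,0,0],[0,0,3,0,0],[0,0,2,0,0],[0,0,1,0,0],[0,0,0,0,0],[0,0,0,0,0]],
])

```text
time_s: 7.57
eef_pos: [0.5413, -0.0109, 0.1403]
orientation: [3.142, -0.0, 0.344]
wrist_force: [-0.6, -0.0, -0.6]
opening: 0.0929
grasp_force: 0.0
```

```bash
python3 - <<'E'
from h import *
a,P=shot("wrist","w4.png"); s=bot.read_state(); print(s["eef_pos"].round(4),s["orientation"].round(4),s["wrist_force"].round(1),s["opening"])
for p in plates(a,P,"blue",.05): print(*p)
for p in plates(a,P,"yellow",.01): print(*p)
E
```

```text
[ 0.5407 -0.0108  0.1394] [-3.1406e+00  1.6000e-03  3.4380e-01] [-0.6  0.5  0.6] 0.09314783799564041
[ 0.5399 -0.0132] 19.9 [ 57. 140.] [0.5828 0.002 ] [257. 185.]
[ 0.5444 -0.2511] 78.6 [41. 56.] None [480. 246.]
```

View pics/w4.png

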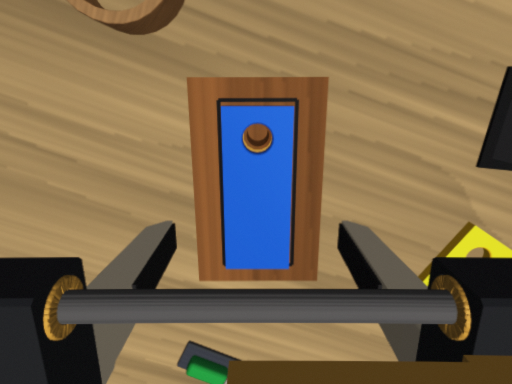

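The blue plate lies in the outline with its hole at (257,138), concentric with the brass rim. Now the yellow plate.

Call:
play_rows([
  [[-0.5,-2.8,0.3,-4,0],[-0.5,-2.8,0.3,-4,0],[-0.5,-2.9,0.3,-4,0],[-0.5,-2.9,0.3,-4,0],[-0.6,-2.9,0.3,-4,0],[-0.6,-2.9,0.3,-4.5,0],[-0.6,-2.9,0.3,-4.5,0],[-0.6,-2.8,0.2,-4.5,0]],
])

```text
time_s: 8.28
eef_pos: [0.4962, -0.2409, 0.1618]
orientation: [-3.14, 0.003, -0.245]
wrist_force: [0.6, -0.1, -0.1]
opening: 0.0926
grasp_force: 0.0
```

Call:
play_rows([
  [[0,0,0,0,0],[0,0,0,0,0],[0,0,0,0,0]],
])

```text
time_s: 8.53
eef_pos: [0.4967, -0.2391, 0.162]
orientation: [-3.14, 0.003, -0.241]
wrist_force: [-0.2, 0.3, 0.1]
opening: 0.0927
grasp_force: 0.0
```

```bash
python3 - <<'E'
from h import *
a,P=shot("wrist","w5.png"); s=bot.read_state(); print(s["eef_pos"].round(4),s["orientation"].round(4),np.rad2deg(s["orientation"][2]))
for p in plates(a,P,"yellow",.01): print(*p)
E
```

```text
[ 0.497  -0.2387  0.1623] [-3.1401e+00  2.5000e-03 -2.3970e-01] -13.733228259261008
[ 0.4949 -0.2396] -13.7 [ 57. 141.] [ 0.5394 -0.2506] [256. 169.]
```

Call:
play_rows([
  [[-0.2,-0.1,-3,0,0],[0,0,-3,0,0],[0,0,-3,0,0],[0,0,-3,0,0],[0,0,-2,0,0],[0,0,-1,0,0],[0,0,-0.1,0,0],[0,0,0,0,0]],
])

```text
time_s: 9.25
eef_pos: [0.4957, -0.2401, 0.0126]
orientation: [-3.141, 0.001, -0.239]
wrist_force: [-0.1, -0.5, 1.0]
opening: 0.0929
grasp_force: 0.0
```

Call:
play_rows([
  [[0,0,0,0,0.6],[0,0,0,0,0.6],[0,0,0,0,0.6],[0,0,0,0,0.6],[0,0,0,0,0.6],[0,0,0,0,0.6],[0,0,0,0,0.6]],
])

```text
time_s: 9.83
eef_pos: [0.4956, -0.241, 0.013]
orientation: [3.142, -0.0, -0.241]
wrist_force: [0.2, 0.4, 3.2]
opening: 0.0557
grasp_force: 15.0
```

Call:
play_rows([
  [[0,0,2,0,0.6],[0,0,3,0,0.6],[0,0,3,0,0.6],[0,0,3,0,0.6],[0,0,0,0,0.6]],
])

```text
time_s: 10.25
eef_pos: [0.4984, -0.2432, 0.1285]
orientation: [3.137, -0.009, -0.241]
wrist_force: [1.4, -0.1, -0.9]
opening: 0.056
grasp_force: 15.0
```

Call:
play_rows([
  [[0.5,2.8,0,4,0.6],[0.5,2.8,0,4,0.6],[0.5,2.8,0,4,0.6],[0.6,2.9,0,4,0.6],[0.6,2.9,0,4,0.6],[0.6,2.9,0,4.5,0.6],[0.6,2.9,0,4.5,0.6],[0.6,2.9,0,4.5,0.6]],
])

```text
time_s: 10.92
eef_pos: [0.5401, -0.0105, 0.1219]
orientation: [-3.141, 0.001, 0.348]
wrist_force: [0.3, 0.5, -1.6]
opening: 0.0553
grasp_force: 15.0
```

Call:
play_rows([
  [[0,0,-1.5,0,0.6],[0,0,-1.5,0,0.6],[0,0,-1,0,0.6],[0,0,0,0,0.6],[0,0,0,0,0.6]],
])

```text
time_s: 11.33
eef_pos: [0.5398, -0.0121, 0.0818]
orientation: [-3.14, 0.002, 0.343]
wrist_force: [-0.0, -0.3, -1.1]
opening: 0.0559
grasp_force: 15.0
```

```bash
python3 - <<'E'
from h import *
a,P=shot("wrist","w6.png"); s=bot.read_state(); print(s["eef_pos"].round(4),np.rad2deg(s["orientation"]))
for p in plates(a,P,"yellow",s["eef_pos"][2]-.003): print(*p)
E
```

```text
[ 0.5404 -0.0124  0.0826] [-1.79983019e+02  2.88510965e-02  1.96587000e+01]
[ 0.4792 -0.0355] 109.8 [15. 56.] None [257. 333.]
[ 0.557  -0.0078] 19.7 [ 57. 101.] [0.5812 0.0008] [257. 198.]
```

View pics/w6.png

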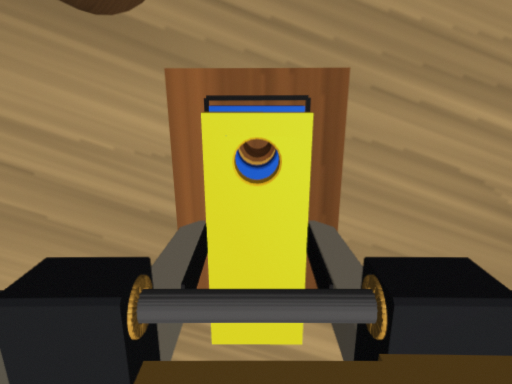

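The yellow plate is held above the blue one, its hole at (257,160), a couple of mm short of the block's hole. Shifting and lowering.

Call:
play_rows([
  [[0.2,0.15,-0.6,0,0.6],[0,0,-0.6,0,0.6],[0,0,-0.4,0,0.6],[0,0,-0.1,0,0.6],[0,0,0,0,0.6],[0,0,0,0,0.6],[0,0,0,0,0.6]],
])

```text
time_s: 11.97
eef_pos: [0.5427, -0.0105, 0.0658]
orientation: [3.141, -0.0, 0.344]
wrist_force: [0.3, 0.2, -1.6]
opening: 0.0557
grasp_force: 15.0
```

```bash
python3 - <<'E'
from h import *
a,P=shot("wrist"); s=bot.read_state(); print(s["eef_pos"].round(4),s["wrist_force"])
for p in plates(a,P,"yellow",s["eef_pos"][2]-.003): print(*p)
E
```

```text
[ 0.5427 -0.0105  0.0659] [-0.40059768 -0.2838107  -0.90041298]
[ 0.4817 -0.0341] 109.8 [16. 57.] None [257. 333.]
[ 0.5597 -0.0062] 19.7 [ 57. 101.] [0.584  0.0024] [257. 198.]
```

Call:
play_rows([
  [[0,0,-0.2,0,0.6],[0,0,-0.05,0,0.6],[0,0,0,0,0.6],[0,0,0,0,0],[0,0,0,0,0],[0,0,0,0,0],[0,0,0,0,0],[0,0,0,0,0]],
])

```text
time_s: 12.68
eef_pos: [0.5426, -0.0105, 0.0632]
orientation: [3.142, -0.0, 0.344]
wrist_force: [-0.1, 0.4, -0.5]
opening: 0.0843
grasp_force: 0.0
```

Call:
play_rows([
  [[0,0,3,0,0],[0,0,3,0,0],[0,0,2,0,0],[0,0,1,0,0],[0,0,0,0,0],[0,0,0,0,0]],
])

```text
time_s: 13.18
eef_pos: [0.5423, -0.0105, 0.1528]
orientation: [3.142, -0.0, 0.344]
wrist_force: [-0.3, 0.8, -0.5]
opening: 0.093
grasp_force: 0.0
```

```bash
python3 - <<'E'
from h import *
a,P=shot("wrist","w7.png"); s=bot.read_state(); print(s["eef_pos"].round(4),s["wrist_force"].round(1),s["opening"])
for p in plates(a,P,"yellow",.06): print(*p)
c=cv2.resize(a[70:250,150:370][:,:,::-1],(733,600)); cv2.imwrite("pics/w7c.png",c)
b,_=shot("scene"); 
for cam in("scene","side"):
  im,Q=shot(cam)
  m=mask(im,"red"); n,l,st,ce=cv2.connectedComponentsWithStats(m)
  for i in range(1,n):
    if st[i][4]>60: x,y,w,h,A=st[i]; print(cam,st[i],"axis mid z.086",ray(0,[ce[i]],.086,Q)[0].round(4))
E
```

```text
[ 0.5417 -0.0103  0.152 ] [ 0.5  0.3 -0.3] 0.09278708204052313
[ 0.5409 -0.0126] 19.7 [ 57. 141.] [0.5835 0.0028] [257. 185.]
scene [249 261  10  20 162] axis mid z.086 [ 0.6761 -0.237   0.086 ]
side [385 199  10  18  85] axis mid z.086 [ 0.681  -0.2386  0.086 ]
```

View pics/w7c.png

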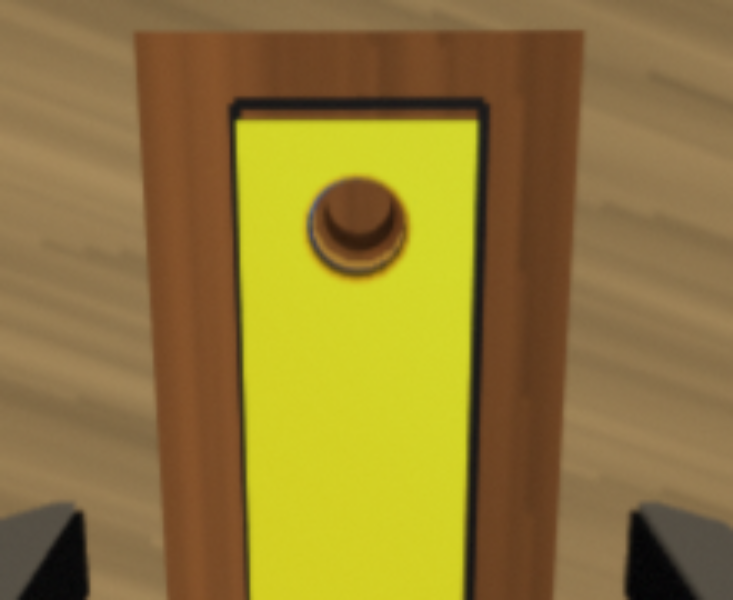

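The three holes line up at crop (357,228), and the yellow plate sits squarely in the outline. Next, hover over the pin.

Call:
play_rows([
  [[1.7,-2.8,0.6,0,0],[1.7,-2.8,0.6,0,0],[1.7,-2.8,0.6,0,0],[1.7,-2.8,0.6,0,0],[1.7,-2.9,0.6,0,0],[1.7,-2.9,0.6,0,0],[1.7,-2.9,0.6,0,0],[1.7,-2.9,0.6,0,0]],
])

```text
time_s: 14.05
eef_pos: [0.6786, -0.2398, 0.1997]
orientation: [-3.14, 0.002, 0.344]
wrist_force: [0.6, -0.2, 0.3]
opening: 0.093
grasp_force: 0.0
```

Call:
play_rows([
  [[0,0,0,0,0],[0,0,0,0,0],[0,0,0,0,0]],
])

```text
time_s: 14.3
eef_pos: [0.6778, -0.238, 0.1993]
orientation: [-3.139, 0.002, 0.343]
wrist_force: [0.7, -0.2, -0.6]
opening: 0.0932
grasp_force: 0.0
```

```bash
python3 - <<'E'
from h import *
a,P=shot("wrist","w8.png"); s=bot.read_state(); print(s["eef_pos"].round(4),np.rad2deg(s["orientation"]))
m=mask(a,"red"); n,l,st,ce=cv2.connectedComponentsWithStats(m)
for i in range(1,n):
  if st[i][4]>40: print(st[i],ray(0,[ce[i]],.108,P)[0].round(4))
for r in bot.place_of("wrist","pin_collar"): print(r["score"],r["at"],ray(0,r["at"],.058,P)[0].round(4))
for r in bot.place_of("wrist","holder"): print("holder",r["score"],r["at"],ray(0,r["at"],0,P)[0].round(4))
E
```

```text
[ 0.6777 -0.2373  0.1997] [-1.79862653e+02  9.57744810e-02  1.97267037e+01]
[244 180  25  25 501] [ 0.6767 -0.2392  0.108 ]
0.91 [252.8, 180.1] [ 0.672  -0.2372  0.058 ]
holder 0.96 [253.1, 164.4] [ 0.6747 -0.2357  0.    ]
```

View pics/w8.png

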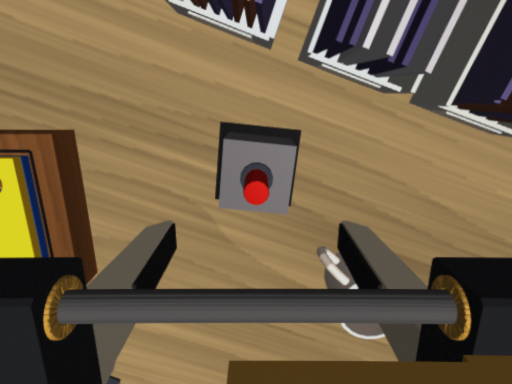

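The pin's red top is at (256,192), with the holder around it. Descend and grip the handle.

Call:
play_rows([
  [[-0.1,-0.2,-2,0,0],[0,0,-3,0,0],[0,0,-3,0,0],[0,0,-2,0,0],[0,0,-1,0,0],[0,0,-0.4,0,0],[0,0,0,0,0],[0,0,0,0,0]],
], squeeze=30)

```text
time_s: 15.12
eef_pos: [0.6783, -0.2405, 0.0888]
orientation: [3.14, -0.002, 0.344]
wrist_force: [0.2, 0.3, -0.1]
opening: 0.093
grasp_force: 0.0
```

Call:
play_rows([
  [[0,0,0,0,1],[0,0,0,0,1],[0,0,0,0,1],[0,0,0,0,1],[0,0,0,0,1],[0,0,0,0,1],[0,0,0,0,1],[0,0,0,0,1]],
])

```text
time_s: 15.78
eef_pos: [0.6775, -0.2405, 0.0871]
orientation: [-3.142, 0.0, 0.344]
wrist_force: [-0.1, -0.1, 0.0]
opening: 0.0446
grasp_force: 0.0
```

Call:
play_rows([
  [[0,0,0,0,1],[0,0,0,0,1],[0,0,0,0,1],[0,0,0,0,1]],
])

```text
time_s: 16.12
eef_pos: [0.6772, -0.2397, 0.0869]
orientation: [-3.14, 0.0, 0.344]
wrist_force: [-0.6, 2.6, 1.0]
opening: 0.0218
grasp_force: 29.8
```

Call:
play_rows([
  [[0,0,1,0,1],[0,0,2,0,1],[0,0,2,0,1],[0,0,2,0,1],[0,0,2,0,1],[0,0,0,0,1]],
])

```text
time_s: 16.62
eef_pos: [0.6798, -0.2419, 0.1832]
orientation: [3.134, -0.006, 0.344]
wrist_force: [0.8, -0.0, -0.1]
opening: 0.0214
grasp_force: 29.8
```

Call:
play_rows([
  [[-1.1,3,0,0,1],[-1.1,3,0,0,1],[-1.1,3,0,0,1],[-1.2,3,0,0,1],[-1.2,3,0,0,1],[-1.2,3.1,0,0,1],[-1.2,3.1,0,0,1],[-1.2,3,0,0,1]],
])

```text
time_s: 17.28
eef_pos: [0.5833, 0.0029, 0.1764]
orientation: [-3.141, 0.001, 0.344]
wrist_force: [0.7, -0.7, -1.3]
opening: 0.0217
grasp_force: 30.0
```

Call:
play_rows([
  [[0,0,0,0,1],[0,0,0,0,1],[0,0,-0.5,0,1],[0,0,0,0,1],[0,0,0,0,1],[0,0,0,0,1],[0,0,0,0,1]],
])

```text
time_s: 17.87
eef_pos: [0.5848, 0.0006, 0.1719]
orientation: [-3.142, 0.0, 0.343]
wrist_force: [0.2, -0.5, -0.8]
opening: 0.0216
grasp_force: 30.0
```

```bash
python3 - <<'E'
from h import *
s=bot.read_state(); print(s["eef_pos"].round(4),np.rad2deg(s["orientation"]),s["opening"])
ims=[]
for c in("scene","side"):
  a,P=shot(c); e=s["eef_pos"]; u,v=proj(c,[e-[0,0,.05]],P)[0]
  for p in plates(a,P,"yellow",.06): print(c,*p)
  x,y=int(u)-40,int(v)-45; k=a[y:y+90,x:x+80][:,:,::-1]; print(c,x,y); ims.append(cv2.resize(k,(400,450),interpolation=cv2.INTER_CUBIC))
  # predicted pin axis points: bottom, collar, and block hole
  print(proj(c,[e-[0,0,.083],e-[0,0,.029],[.5838,.0025,.06]],P).round(1).tolist())
cv2.imwrite("pics/ins.png",np.hstack(ims))
E
```

```text
[0.5848 0.0006 0.1719] [-1.79995841e+02  1.23897359e-02  1.96241400e+01] 0.021595065860857052
scene [1.0837 0.0446] 105.4 [132. 158.] [1.1185 0.0754] [482. 279.]
scene [ 0.5436 -0.0147] 19.5 [ 62. 143.] [ 0.5872 -0.0006] [262. 203.]
scene 238 141
[[278.1, 196.8], [278.7, 179.6], [277.9, 205.0]]
side [ 0.5404 -0.0115] 19.9 [ 58. 142.] [0.5819 0.0014] [283. 197.]
side 252 122
[[291.9, 176.9], [292.9, 161.2], [290.6, 184.6]]
```

View pics/ins.png

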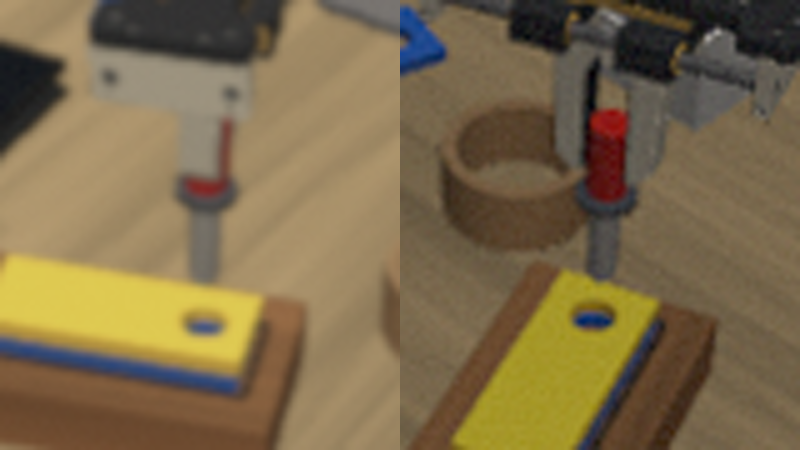

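The scene view shows the shaft straight above the hole (crop x≈205). In the side view it is about 1 to 2 mm right of the hole at (592,318). I'll correct by (-0.1, +0.15) cm and go down gently.

Call:
play_rows([
  [[-0.1,0.15,-1,0,1],[0,0,-1,0,1],[0,0,-1,0,1],[0,0,-0.5,0,1],[0,0,0,0,1],[0,0,0,0,1],[0,0,0,0,1]],
])

```text
time_s: 18.55
eef_pos: [0.5838, 0.003, 0.1373]
orientation: [3.141, -0.0, 0.344]
wrist_force: [-0.1, -0.1, -0.2]
opening: 0.0215
grasp_force: 30.0
```

Call:
play_rows([
  [[0,-0.05,-0.5,0,1],[0,0,-0.5,0,1],[0,0,-0.5,0,1],[0,0,-0.5,0,1],[0,0,0,0,1],[0,0,0,0,1]],
])

```text
time_s: 19.05
eef_pos: [0.5834, 0.0026, 0.1167]
orientation: [-3.141, 0.0, 0.344]
wrist_force: [-0.1, 1.9, -0.6]
opening: 0.0216
grasp_force: 30.0
```

Call:
play_rows([
  [[0,0,-0.5,0,1],[0,0,-0.5,0,1],[0,0,-0.5,0,1],[0,0,-0.5,0,1],[0,0,-0.4,0,1],[0,0,-0.2,0,1],[0,0,0,0,1],[0,0,0,0,1]],
])

```text
time_s: 19.72
eef_pos: [0.5835, 0.0026, 0.091]
orientation: [-3.141, 0.0, 0.344]
wrist_force: [0.6, 1.5, -1.1]
opening: 0.021
grasp_force: 30.0
```

Call:
play_rows([
  [[0,0,-0.15,0,1],[0,0,-0.1,0,1],[0,0,0,0,1],[0,0,0,0,0],[0,0,0,0,0],[0,0,0,0,0],[0,0,0,0,0],[0,0,0,0,0]],
])

```text
time_s: 20.38
eef_pos: [0.5834, 0.0025, 0.0886]
orientation: [3.142, 0.0, 0.344]
wrist_force: [-0.7, -0.1, -0.8]
opening: 0.0503
grasp_force: 0.0
```

Call:
play_rows([
  [[0,0,0,0,0],[0,0,0,0,0],[0,0,2,0,0],[0,0,3,0,0],[0,0,3,0,0],[0,0,2,0,0],[0,0,0,0,0],[0,0,0,0,0]],
])

```text
time_s: 21.05
eef_pos: [0.5842, 0.0024, 0.1899]
orientation: [3.14, -0.003, 0.344]
wrist_force: [-0.3, -0.1, -0.9]
opening: 0.0927
grasp_force: 0.0
```

```bash
python3 - <<'E'
from h import *
s=bot.read_state(); print(s["eef_pos"].round(4),s["opening"])
ims=[]
for c,w in(("side",(242,130)),("wrist",(206,110))):
  a,P=shot(c); x,y=w; ims.append(cv2.resize(a[y:y+110,x:x+100][:,:,::-1],(400,440),interpolation=cv2.INTER_CUBIC))
  m=mask(a,"red"); n,l,st,ce=cv2.connectedComponentsWithStats(m); i=1+np.argmax(st[1:,4]); print(c,st[i],ray(0,[ce[i]],.11,P)[0].round(4))
  for p in plates(a,P,"yellow",.06): print(*p)
cv2.imwrite("pics/end.png",np.hstack(ims))
E
```

```text
[0.5842 0.0024 0.1899] 0.09265572437154986
side [288 169   8  17  82] [ 0.5703 -0.0098  0.11  ]
[ 0.5404 -0.0115] 19.4 [ 58. 142.] None [284. 195.]
wrist [244 182  26  26 519] [0.5841 0.0014 0.11  ]
[ 0.5407 -0.0127] 19.7 [ 57. 142.] [ 5.766e-01 -2.000e-04] [255. 218.]
```

View pics/end.png

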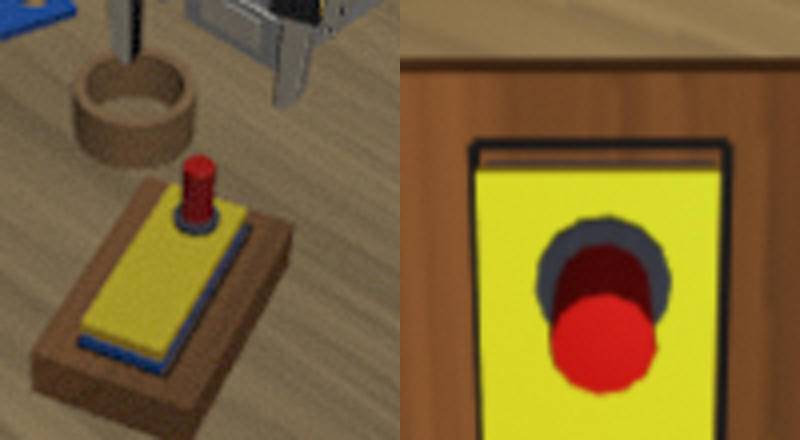

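The pin stands upright with its collar flat on the yellow plate, at side crop (197,217). The plates are square in the outline and the gripper is clear, so I'm handing in.

```bash
python3 -c "
from plant import bot
print(bot.hand_in())"
```

```text
the job is handed in; nothing more can be done
None
```

The job is handed in: in the last camera check the blue and yellow plates lay square in the outline, the pin stood through both with its collar on the yellow plate, and the arm was clear (about 21 s used); hand-in returned no verdict.

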